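Square up a stack of board blanks in the banding machine

ROBOT

A 6-joint arm with a two-finger parallel gripper is mounted at the origin on the work surface. World frame = base frame: x ahead of the robot, y to its left, z up, the work surface at z = 0. Lengths are in m, angles in rad, forces in N, time in s.
With the tool pointing down it reaches from about 0.35 to 0.925 m from the base axis. Payload 6.4 kg.
Tool frame: the origin (TCP) lies at the very end of the fingers, on their centre line; the grasp point (between the pads) lies 19 mm behind it; z points along the fingers, y is the line along which they close (so a half turn about z gives the same grasp; the last joint's range is limited). The gripper opens to 85 mm and grips with 20 to 120 N. Pads are 22 mm wide; open, the fingers measure 114 mm over their backs; the gripper's body (76 mm by 85 mm) begins 54 mm behind the grasp point. The pads swing forward as they close: fully open they stand 13 mm farther back than shut.
Start: joints at [-1.359, 0.245, 1.558, -0, 1.339, -0.174], TCP at [0.245, -0.602, 0.231] pointing down, gripper open.
Joint ranges: [-3.13, 3.13], [-1.02, 2.26], [0.13, 2.54], [-0.95, 4.09], [0.21, 2.88], [-2.74, 2.74]. Speed limits (rad/s): [2.57, 2.57, 3.14, 3.14, 3.14, 3.14].

INTERFACE

Orientations are given as a rotation vector (axis times angle).
In Python, from workcell import monitor, optics, ticket gives the robot as it stands.
- The arm moves only by the tool servo_tool, never from a script. Its argument "moves" is a list of rows, each a list of 7 numbers: the opening, from 0 (shut) to 1 (fully open), then the shift along the tool's x, y, z in m, then the turn, a rotation vector about the tool's x, y, z in degrees. In form: [[hand, tx, ty, tz, ax, ay, az], ...]. A call has 1 to 5 rows; each row shifts and turns the commanded pose from where the row before left it, along the tool's axes as they then stand; what a row does not reach is not made up. A row lasts 1/10 s, in which the tool goes at most 50 mm and 8.59 degrees, less where a joint would pass 70% of its speed; a pose out of reach is approached as far as the arm can. A call is refused whole if a number of a shift passes 0.05 or a number of a turn 8.59, either way. A call with a gripper value outside its range is refused whole. The fingers move at their own pace and stop on an object; "grip_force" is the grip in N (left out, the last holds). Time passes only in rows, so rows that do not move let the fingers close. It gives the time, the measured TCP pose, the force, the opening and the grip force at its end, in the units of the state.
- monitor.get_obs(): the state, without advancing time (a new reading comes with each control period).
- optics.snapshot(name): name is "scene" or "top" or "wrist"; returns a dict with "pixels" (420x560x3 uint8, red, green, blue), "fov_y" (degrees; the focal length in pixels is half the picture's height over the tangent of half this angle, whatever the lens; pixels are square), "cx", "cy" (the principal point, pixels), "k1" (the pictures are not rectified: a ray, as slopes to the right and down, at radius r is drawn at 1 + k1 r^2 times it, then the intrinsics apply), "xyz" and "attitude" of the camera in the world; the wrist camera has in their place "T_tool_cam" (4x4, takes a point from camera to tool coordinates, whose origin is the TCP and whose axes are the flange's). Camera axes: x right, y up, looking along -z (the intrinsics and any distortion apply to the point x, -y, -z); pixel columns grow to the right and rows downward; lengths in m; the calibration is good to about 2 mm. A picture is of the moment at which its call begins: read the wrist's pose just before it. There is no depth.
- ticket.finish_job(): hands the job in; it is judged then, once.
Trained networks look in the newest picture that a camera, given by its name, has taken for a name from the list of things; names that differ only in an ending like _2 or _b are one class to them, and where a whole thing is asked for, a point or a joint stands for the part that bears it (a point fixed in the world has none). Each returns a list of dicts, best first, with "conf" (0 to 1); they miss things now and then, are a little off and sometimes report something else, mostly with a low value. They report only what shows in the picture. A call takes as long as a camera call.
- optics.search_frame(label, camera): "position" ([x, y, z] in m, in world coordinates, good to about 4 mm: the middle of the surface that is visible of it).
- optics.regions_of(label, camera): "mask" (420x560 bool, what is visible of it).
- optics.landmark_of(label, camera): "position" ([x, y, z] in m, in world coordinates, good to about 4 mm: a listed point, or the origin of a listed thing).
The state is a dict: "t": time; "joints": joint angles; "qvel": joint speeds; "effort": joint torques, N m; "position": TCP position; "tcp_rot": TCP orientation; "force": force on the tool from outside, world axes, zero at the start; "ft_torque": the same for the moment, N m; "grip_width": finger opening in m; "gripper_force": force on a finger pad.
Only numpy, scipy, OpenCV 4.12 (cv2) and the standard library are available. Lean on these libraries where they do the work, as an engineer would, in place of code of your own. Each camera call takes 0.05 s, during which the arm holds its last target. There are 200 camera calls.

TASK

The four board blanks lying in the banding machine's tray are askew and must be squared before they can be banded. Slide the clear guard fully open, tap the stack until every blank lies flush in the tray's far left corner with all edges aligned within 3 mm, then slide the guard fully shut again. Leave the carton, the tape roll and the bottle where they are.

Things in the scene. Friction and masses are not known exactly. Their poses are not given: they have to be found in the camera images.
- machine: fixed banding machine 221 x 550 mm; origin on bench below the tray, x away from robot, y left. Right part: steel tray open on top, floor 10 mm above bench, inside x -115 to +90, y -130 to +110 mm; walls 8 mm thick, 46 mm above the floor; tracks on near and far walls reach 66 mm above bench. Left part, y +118 to +372: closed housing as high as the walls, then a 40 mm wide panel 90 mm high
- tray_corner (a point): point on the tray floor in the far left inner corner, where the far wall's inner face (x = +90 mm of the machine) and the left wall's inner face (y = +110 mm) meet, 10 mm above the bench; axes as the machine's. A blank that lies flush in the corner has its centre 50 mm nearer (-x) and 75 mm to the right (-y) of this point
- guard (a joint): travel of the clear flat guard (217 x 248 mm panel, 6 mm thick, its top 63 mm above the bench) that covers the tray: 0 = shut, 0.23 m = fully open, slid to the machine's +y (left) over the housing; it moves with about 2 N and stays where it is left
- guard_handle (a point): centre of the black handle bar on the guard: bar 100 mm long along the machine's x, 14 mm wide (y) and 14 mm high, its centre 95 mm above the bench and 32 mm above the guard's top; it stands on 12 mm posts at its two ends. Pinch it from above across y
- board0: stiff solid-board blank, brown, 100 (its x) x 150 (its y) x 8 mm thick, about 90 g; origin at the centre of its underside, z up; lowest of the stack of four at the start (undersides at 10, 18, 26, 34 mm above the bench)
- board1: stiff solid-board blank, brown, 100 (its x) x 150 (its y) x 8 mm thick, about 90 g; origin at the centre of its underside, z up; second from below of the stack of four at the start (undersides at 10, 18, 26, 34 mm above the bench)
- board2: stiff solid-board blank, brown, 100 (its x) x 150 (its y) x 8 mm thick, about 90 g; origin at the centre of its underside, z up; third from below of the stack of four at the start (undersides at 10, 18, 26, 34 mm above the bench)
- board3: stiff solid-board blank, brown, 100 (its x) x 150 (its y) x 8 mm thick, about 90 g; origin at the centre of its underside, z up; topmost of the stack of four at the start (undersides at 10, 18, 26, 34 mm above the bench)
- carton: closed cardboard carton, 150 x 200 x 110 mm, bystander; origin at the centre of its underside
- tape_roll: roll of brown packing tape lying flat, 110 mm across, 50 mm high, bystander; origin at the centre of its underside
- spray_can: grey bottle with a white cap, 60 mm across, 170 mm high, bystander; origin at the centre of its underside

How it is judged:
By the outcome, as a careful person would: the job done as asked, in the order asked, and still so for the second after the job is handed in, with the robot touching nothing.
It also fails if it takes over 72 s, if anything falls off the work surface, if the arm or the gripper's body presses on something with over 40 N, if the wrist force passes 120 N, or if a joint passes its speed limit or range.

## Working session

There is one attempt and no reset: what is moved stays moved. The work goes in short steps, Python scripts to look and compute and a tool call to move; the robot and the scene stay as the last step left them, time stands still between calls to the robot, and variables do not carry over. Pictures are saved under pics/ and viewed, at most 10 in all, crops included, and the job is handed in when it is done.

Besides the shell and the picture viewer there is one more tool, called after "Request:" as name(argument=value, ...), one argument or row to a line, values as JSON. servo_tool: Moves the arm, as the interface text tells. Its arguments: {"type":"object","properties":{"moves":{"type":"array","items":{"type":"array","items":{"type":"number"}}},"grip_force":{"type":"number"}},"required":["moves"]}

```bash
mkdir -p pics; ls; cat > h.py <<'E'
import numpy as np,cv2
from scipy.spatial.transform import Rotation as R
from workcell import monitor,optics,ticket
def snap(n,f=None):
    o=monitor.get_obs(); s=optics.snapshot(n)
    if f: cv2.imwrite('pics/'+f,s['pixels'][:,:,::-1])
    if 'T_tool_cam' in s:
        T=np.eye(4);T[:3,:3]=R.from_rotvec(o['tcp_rot']).as_matrix();T[:3,3]=o['position'];T=T@np.array(s['T_tool_cam'])
    else:
        T=np.eye(4);a=np.array(s['attitude']);T[:3,:3]=a if a.shape==(3,3) else (R.from_rotvec(a).as_matrix() if a.size==3 else R.from_quat(a).as_matrix());T[:3,3]=s['xyz']
    s['T']=T;s['f']=210/np.tan(np.radians(s['fov_y'])/2);return s
def ray(s,u,v):
    p=np.array([(u-s['cx'])/s['f'],(v-s['cy'])/s['f']]);q=p.copy()
    for _ in range(20):q=p/(1+s['k1']*(q@q))
    d=s['T'][:3,:3]@np.array([q[0],-q[1],-1]);return s['T'][:3,3],d
def onz(s,u,v,z):
    o,d=ray(s,u,v);return o+d*(z-o[2])/d[2]
def proj(s,P):
    c=np.linalg.inv(s['T'])@np.append(P,1);q=np.array([c[0],-c[1]])/-c[2];q=q*(1+s['k1']*(q@q));return q*s['f']+[s['cx'],s['cy']]
def tri(obs):
    A=np.zeros((3,3));b=np.zeros(3)
    for s,u,v in obs:
        o,d=ray(s,u,v);d=d/np.linalg.norm(d);M=np.eye(3)-np.outer(d,d);A+=M;b+=M@o
    return np.linalg.solve(A,b)
E
python3 - <<'E'
from h import *
np.set_printoptions(precision=4,suppress=True)
print(monitor.get_obs())
for c in ['scene','top','wrist']:
    s=snap(c,c+'0.png');print(c,s['T'],s['fov_y'],s['k1'],s.get('attitude'))
    for l in ['machine','tray_corner','guard_handle','guard','board3','board0','carton','tape_roll','spray_can']:
        try:r=optics.landmark_of(l,c)
        except Exception as e:r=[];print(l,str(e)[:80])
        print(l,[(np.array(x['position']),round(x['conf'],2)) for x in r[:2]])
a=cv2.imread('pics/scene0.png');b=cv2.imread('pics/top0.png')
E
```

```text
pics
{'t': 0.0, 'joints': array([-1.3591,  0.2458,  1.5591,  0.    ,  1.3387, -0.1741]), 'qvel': array([ 0.0001,  0.0013, -0.001 ,  0.0016,  0.0006, -0.0004]), 'effort': array([ -0.0011, -42.9503, -32.6139,  -0.0002,   0.0053,  -0.    ]), 'position': array([ 0.2445, -0.6016,  0.2301]), 'tcp_rot': array([-3.0813, -0.6019,  0.    ]), 'force': array([1.2721, 0.1498, 0.087 ]), 'ft_torque': array([ 0.0016,  0.0038, -0.0383]), 'gripper_force': 0.0, 'grip_width': 0.08525315538533354}
scene [[-0.6595 -0.5419  0.521   1.2492]
 [ 0.7517 -0.4651  0.4677  0.625 ]
 [-0.0111  0.7     0.714   1.073 ]
 [ 0.      0.      0.      1.    ]] 56.174105111589576 0.03202497260486795 [0.3857 0.8833 2.1472]
machine [(array([ 0.5514, -0.1019,  0.001 ]), 0.82)]
tray_corner [(array([0.6425, 0.0009, 0.0102]), 0.86), (array([ 0.552 , -0.1013,  0.0007]), 0.45)]
guard_handle [(array([ 0.5393, -0.115 ,  0.0951]), 0.78)]
guard it knows: board, carton, guard_handle, machine, spray_can, tape_roll, tray_corne
guard []
board3 [(array([ 0.5403, -0.1174,  0.094 ]), 0.18)]
board0 [(array([ 0.5403, -0.1174,  0.094 ]), 0.18)]

[... 627 characters left out ...]
it knows: board, carton, guard_handle, machine, spray_can, tape_roll, tray_corne
guard []
board3 []
board0 []
carton [(array([ 0.3958, -0.5146, -0.0022]), 0.91)]
tape_roll []
spray_can [(array([ 0.6059, -0.4325,  0.0016]), 0.58), (array([ 0.5568, -0.1018, -0.0031]), 0.55)]
wrist [[ 0.3753  0.8882  0.265   0.3124]
 [-0.9269  0.3596  0.1072 -0.575 ]
 [-0.0001 -0.2859  0.9583  0.3732]
 [ 0.      0.      0.      1.    ]] 69.68647670435614 -0.06453257978288178 None
machine []
tray_corner []
guard_handle []
guard it knows: board, carton, guard_handle, machine, spray_can, tape_roll, tray_corne
guard []
board3 []
board0 []
carton [(array([ 0.3982, -0.511 , -0.0029]), 0.97)]
tape_roll []
spray_can []
```

View pics/scene0.png

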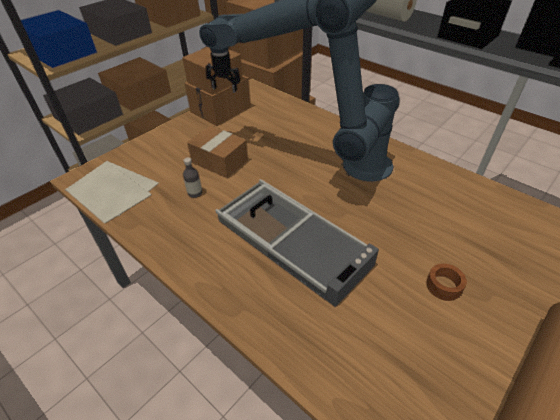

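View pics/top0.png

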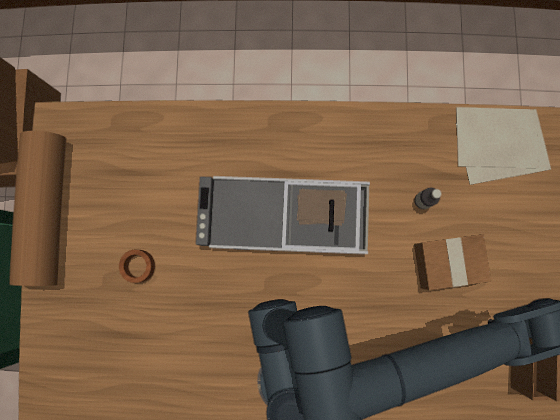

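The scene picture shows the machine at about (295,240), with the guard shut over brown blanks and the black handle at (262,205). In the top picture the far edge runs (203,177)–(368,182), the handle is at (331,215), the bottle at (428,198) and the carton at (450,263). The reported landmarks agree with these. I'll move above the handle while turning the tool parallel to the machine.

Request:
servo_tool(
  moves=[
    [1,0.038,-0.0283,0,0,0,0],
    [1,0.038,-0.0283,0,0,0,0],
    [1,0.038,-0.0283,0,0,0,0],
    [1,0.038,-0.0283,0,0,0,0],
    [1,0.038,-0.0283,0,0,0,0],
  ],
)

```text
t: 1.85
position: [0.3681, -0.398, 0.2315]
tcp_rot: [3.083, 0.601, 0.0]
force: [0.9, -0.8, -0.8]
grip_width: 0.085
gripper_force: 0.0
```

Request:
servo_tool(
  moves=[
    [1,0.038,-0.0283,0,0,0,0],
    [1,0.038,-0.0283,0,0,0,0],
    [1,0.038,-0.0283,0,0,0,0],
    [1,0.038,-0.0283,0,0,0,0],
    [1,0.038,-0.0283,0,0,0,0],
  ],
)

```text
t: 2.35
position: [0.4909, -0.1953, 0.2316]
tcp_rot: [3.083, 0.602, 0.001]
force: [0.7, -0.1, 0.2]
grip_width: 0.0857
gripper_force: 0.0
```

Request:
servo_tool(
  moves=[
    [1,0,0,0,0,0,7.4],
    [1,0,0,0,0,0,7.4],
    [1,0,0,0,0,0,7.3],
    [1,0,0,0,0,0,0],
    [1,0,0,0,0,0,0],
  ],
)

```text
t: 2.85
position: [0.4902, -0.1971, 0.2314]
tcp_rot: [3.142, 0.004, 0.0]
force: [-0.5, 0.1, -0.0]
grip_width: 0.0857
gripper_force: 0.0
```

```bash
python3 - <<'E'
from h import *
np.set_printoptions(precision=4,suppress=True)
o=monitor.get_obs();print(o['t'],o['position'],o['tcp_rot'],R.from_rotvec(o['tcp_rot']).as_matrix())
w=snap('wrist','w1.png');h={}
print(w['T'])
def cen(c,l):
    r=optics.regions_of(l,c)
    if not r: print(c,l,'none');return
    m=r[0]['mask'];ys,xs=np.nonzero(m);rect=cv2.minAreaRect(np.c_[xs,ys].astype(np.float32));print(c,l,r[0]['conf'],m.sum(),rect);return rect[0],cv2.boxPoints(rect)
ss={'wrist':w}
for c in ['wrist','scene','top']:
    if c!='wrist':ss[c]=snap(c,c+'1.png')
    h[c]=cen(c,'guard_handle');
    print([(np.array(x['position']),round(x['conf'],2)) for l in ['guard_handle','tray_corner','board3','machine'] for x in optics.landmark_of(l,c)[:1]])
ob=[(ss[c],*h[c][0]) for c in h if h[c]]
print('handle tri',tri(ob),'wrist+scene',tri(ob[:2]))
s=ss['top']
P=[onz(s,203,177,.066),onz(s,368,182,.066)];print(P)
E
```

```text
2.85 [ 0.4902 -0.1971  0.2314] [3.1415 0.0042 0.0002] [[ 1.      0.0027  0.0001]
 [ 0.0027 -1.     -0.0001]
 [ 0.0001  0.0001 -1.    ]]
[[ 0.0016  0.9582  0.286   0.5634]
 [-1.      0.0017 -0.0003 -0.1972]
 [-0.0007 -0.286   0.9582  0.3732]
 [ 0.      0.      0.      1.    ]]
wrist guard_handle 0.77 51314 ((165.66009521484375, 131.7169647216797), (255.42820739746094, 218.3240203857422), 1.7357046604156494)
[(array([ 0.5559, -0.0995,  0.0024]), 0.82)]
scene guard_handle 0.76 2931 ((267.37353515625, 213.69300842285156), (74.41619873046875, 50.129981994628906), 33.231712341308594)
[(array([ 0.5429, -0.1175,  0.0936]), 0.66), (array([0.6469, 0.0046, 0.0108]), 0.69), (array([ 0.5547, -0.0987,  0.0016]), 0.62)]
top guard_handle 0.62 4341 ((321.2828674316406, 215.14549255371094), (77.28901672363281, 67.29639434814453), 2.2025980949401855)
[(array([ 0.543 , -0.1149,  0.094 ]), 0.71), (array([ 0.5588, -0.1015, -0.0034]), 0.85)]
handle tri [ 0.5469 -0.0848  0.0646] wrist+scene [ 0.5504 -0.082   0.0674]
[array([0.6624, 0.2988, 0.066 ]), array([ 0.6523, -0.239 ,  0.066 ])]
```

View pics/w1.png

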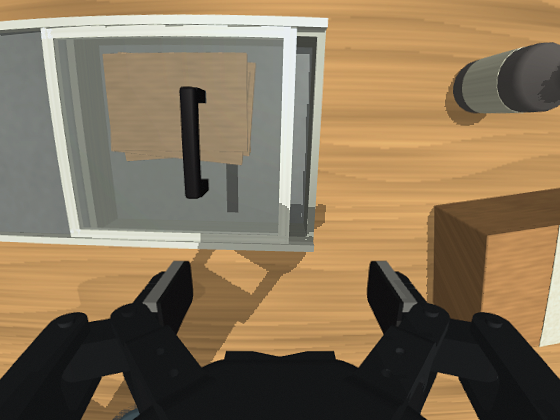

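The wrist picture shows the handle bar from (187,88) to (197,197) under the clear guard. The blanks behind it span (105–255, 53–165), and the guard is not quite over the right wall.

```bash
python3 - <<'E'
from h import *
np.set_printoptions(precision=4,suppress=True)
w=snap('wrist');s=snap('scene');t=snap('top')
def dark(p,box):
    x0,x1,y0,y1=box;g=p[y0:y1,x0:x1].max(2)<38
    n,l,st,ce=cv2.connectedComponentsWithStats(g.astype(np.uint8));i=1+np.argmax(st[1:,4]);ys,xs=np.nonzero(l==i)
    pts=np.c_[xs+x0,ys+y0].astype(np.float32);print(st[i],ce[i]+[x0,y0],cv2.minAreaRect(pts));return ce[i]+[x0,y0]
a=dark(w['pixels'],(165,225,75,210));b=dark(t['pixels'],(322,336,190,236));c=dark(s['pixels'],(240,285,185,225))
print('tri wt',tri([(w,*a),(t,*b)]),'ws',tri([(w,*a),(s,*c)]),'all',tri([(w,*a),(t,*b),(s,*c)]))
print('bar ends',onz(w,187,88,.102),onz(w,193,197,.102))
print('edge',onz(w,5,31,.066),onz(w,326,19,.066),onz(w,313,249,.066))
# predicted overlay
for yaw in [-1.0]:
  for o in [(0.555,-0.1005)]:
    Rm=np.array([[np.cos(np.radians(yaw)),-np.sin(np.radians(yaw))],[np.sin(np.radians(yaw)),np.cos(np.radians(yaw))]])
    M=lambda x,y,z:np.append(Rm@[x,y]+o,z)
    for q in [(.098,-.138,.066),(-.123,-.138,.066),(.098,.412-.04,.066)]:
        print(q,M(*q),proj(w,M(*q)),proj(t,M(*q)),proj(s,M(*q)))
E
```

```text
[  15   12   28  112 1775] [191.6789 145.5211] ((193.4977569580078, 142.4326629638672), (111.24019622802734, 24.458019256591797), 88.06941223144531)
[  6  10   6  32 141] [330.9291 215.1773] ((330.8349609375, 215.45684814453125), (4.737492561340332, 31.052783966064453), 2.12109637260437)
[ 10  11  22  21 135] [260.6593 204.4815] ((260.576904296875, 205.61538696289062), (8.875202178955078, 26.34825897216797), 56.3099365234375)
tri wt [ 0.5405 -0.117   0.094 ] ws [ 0.5422 -0.1159  0.0882] all [ 0.5414 -0.1167  0.0875]
bar ends [ 0.5904 -0.1184  0.102 ] [ 0.4947 -0.1164  0.102 ]
edge [0.6546 0.072  0.066 ] [ 0.6538 -0.2398  0.066 ] [ 0.426 -0.234  0.066]
(0.098, -0.138, 0.066) [ 0.6506 -0.2402  0.066 ] [326.374   22.8309] [368.3721 182.5409] [216.1674 208.9538]
(-0.123, -0.138, 0.066) [ 0.4296 -0.2363  0.066 ] [315.1803 246.0158] [367.2124 250.8138] [258.8802 179.4158]
(0.098, 0.372, 0.066) [0.6595 0.2697 0.066 ] [-128.2944   52.6435] [211.7646 177.947 ] [327.1922 287.7029]
```

Request:
servo_tool(
  moves=[
    [1,0.025,-0.041,0,0,0,1.2],
    [1,0.025,-0.041,0,0,0,0],
    [1,0,0,0.04,0,0,0],
    [0.6,0,0,0.03,0,0,0],
    [0.6,0,0,0,0,0,0],
  ],
)

```text
t: 4.4
position: [0.5381, -0.1138, 0.1565]
tcp_rot: [-3.138, 0.031, 0.014]
force: [0.5, -0.5, -0.6]
grip_width: 0.0588
gripper_force: 0.0
```

```bash
python3 - <<'E'
from h import *
np.set_printoptions(precision=4,suppress=True)
o=monitor.get_obs();print(o['position'],o['tcp_rot'])
w=snap('wrist','w2.png')
E
```

```text
[ 0.5381 -0.1138  0.1565] [-3.1376  0.0315  0.014 ]
```

View pics/w2.png

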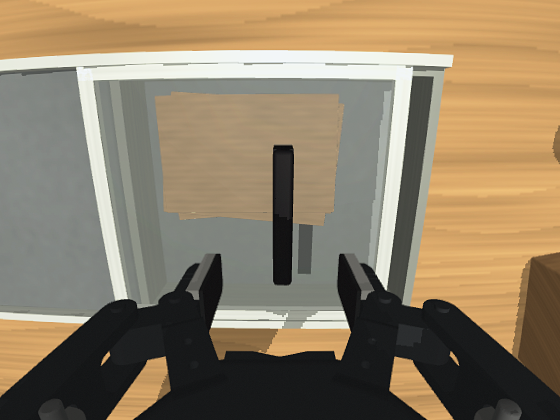

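The wrist picture shows the bar (283,145)–(283,285) centred between the pads, so I'll descend and pinch it.

Request:
servo_tool(
  moves=[
    [0.6,0,0.001,0.035,0,0,0],
    [0.6,0,0,0.03,0,0,0],
    [0.6,0,0,0.013,0,0,0],
    [0,0,0,0,0,0,0],
    [0,0,0,0,0,0,0],
  ],
  grip_force=25,
)

```text
t: 4.95
position: [0.5423, -0.1173, 0.0853]
tcp_rot: [3.14, -0.033, 0.004]
force: [0.2, -0.4, -0.3]
grip_width: 0.023
gripper_force: 0.0
```

Request:
servo_tool(
  moves=[
    [0,0,0,0,0,0,0],
    [0,0,0,0,0,0,0],
    [0,0,0,0,0,0,0],
    [0,0,0,0,0,0,0],
  ],
)

```text
t: 5.35
position: [0.5426, -0.1173, 0.0857]
tcp_rot: [3.14, -0.033, 0.006]
force: [-0.7, 0.2, 6.8]
grip_width: 0.0133
gripper_force: 28.0
```

Request:
servo_tool(
  moves=[
    [0,0,-0.015,0,0,0,0],
    [0,0,-0.03,0,0,0,0],
    [0,0,-0.03,0,0,0,0],
    [0,0,-0.03,0,0,0,0],
    [0,0,-0.03,0,0,0,0],
  ],
)

```text
t: 5.85
position: [0.546, 0.0185, 0.0857]
tcp_rot: [3.139, -0.033, 0.009]
force: [3.3, -2.5, 2.6]
grip_width: 0.0131
gripper_force: 27.4
```

Request:
servo_tool(
  moves=[
    [0,0,-0.03,0,0,0,0],
    [0,0,-0.03,0,0,0,0],
    [0,0,-0.02,0,0,0,0],
    [0,0,-0.01,0,0,0,0],
    [0,0,0,0,0,0,0],
  ],
)

```text
t: 6.35
position: [0.5478, 0.0907, 0.0856]
tcp_rot: [3.103, -0.02, 0.0]
force: [-6.6, -76.4, 7.6]
grip_width: 0.0135
gripper_force: 39.7
```

The guard stopped after 208 mm. It had a gap of about 22 mm at the right wall at the start, so this is probably the open end stop. I'll relieve the force, release and look.

Request:
servo_tool(
  moves=[
    [0,0,0.012,0,0,0,0],
    [0,0,0.003,0,0,0,0],
    [0,0,0,0,0,0,0],
  ],
)

```text
t: 6.65
position: [0.5477, 0.0901, 0.0856]
tcp_rot: [3.136, -0.033, 0.008]
force: [1.2, -13.5, 5.0]
grip_width: 0.0131
gripper_force: 28.4
```

```bash
python3 - <<'E'
from h import *
o=monitor.get_obs();print(o['position'],o['tcp_rot'],o['force'])
s=snap('scene','s3.png');t=snap('top','t3.png')
a=s['pixels'][160:310,190:400,::-1];b=t['pixels'][160:270,180:390,::-1]
cv2.imwrite('pics/c3.png',np.vstack([cv2.resize(a,None,fx=2.1,fy=2.1,interpolation=3),cv2.resize(b,None,fx=2.1,fy=2.1,interpolation=3)]))
E
```

```text
[0.54772999 0.09011526 0.08556575] [ 3.13597897 -0.03327212  0.00804444] [  1.1783556  -13.49622567   5.00828066]
```

View pics/c3.png

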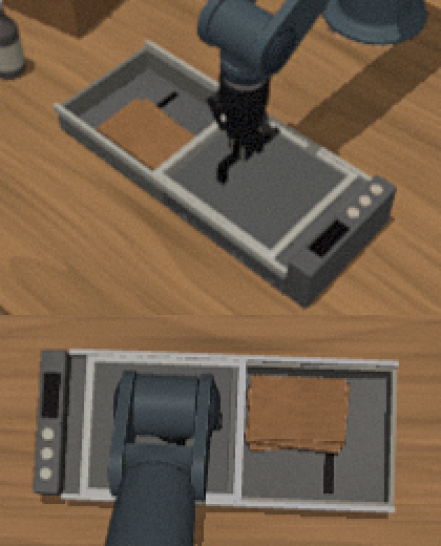

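The crops show the guard slid left with the blanks exposed at the tray's far left. There is a small feature on the near track at scene pixel (340,234), so I'll measure whether this is the full travel.

```bash
python3 - <<'E'
from h import *
np.set_printoptions(precision=4,suppress=True)
t=snap('top');s=snap('scene')
print('guard right edge now top',onz(t,296,200,.063),onz(t,296,240,.063),'left',onz(t,220,200,.063))
print('panel right edge',onz(t,212.5,200,.09))
# initial wrist view
w=snap('wrist')
T=np.array([[ 0.0016,0.9582,0.286,0.5634],[-1,0.0017,-0.0003,-0.1972],[-0.0007,-0.286,0.9582,0.3732],[0,0,0,1]]);w['T']=T
for u,v in [(297,33),(289,235),(42,33),(70,235)]:print('init guard',onz(w,u,v,.063))
for u,v in [(327,24),(313,245)]:print('right wall',onz(w,u,v,.056))
a=cv2.imread('pics/s3.png')[200:270,300:400];b=cv2.imread('pics/t3.png')[165:265,190:380]
cv2.imwrite('pics/c4.png',np.vstack([cv2.resize(a,(640,350),interpolation=2)[:250],cv2.resize(b,(640,337),interpolation=2)]))
E
```

```text
guard right edge now top [ 0.5907 -0.0062  0.063 ] [ 0.4613 -0.008   0.063 ] left [0.5876 0.2409 0.063 ]
panel right edge [0.5838 0.2605 0.09  ]
init guard [ 0.6426 -0.2131  0.063 ]
init guard [ 0.4416 -0.2076  0.063 ]
init guard [0.6498 0.0345 0.063 ]
init guard [0.4401 0.0419 0.063 ]
right wall [ 0.6526 -0.2419  0.056 ]
right wall [ 0.4266 -0.2353  0.056 ]
```

View pics/c4.png

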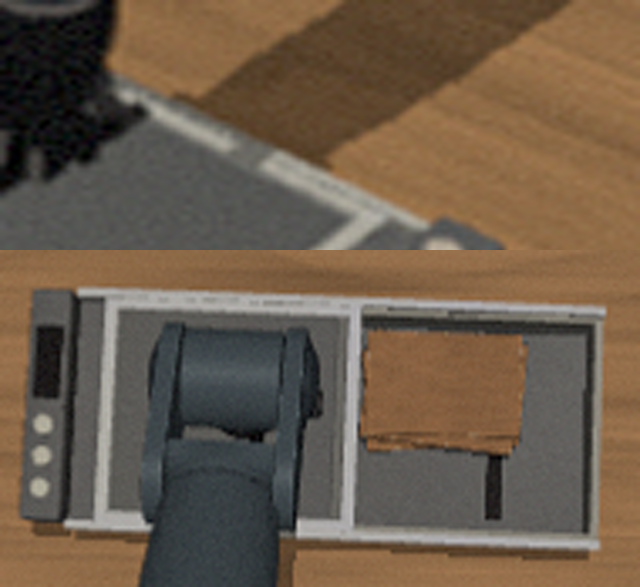

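That feature is only the arm's shadow. The guard's right edge now lies at about machine y +0.094 to +0.1, and its left edge is near the panel, so the stop at 208 mm is the open end; it was about 22 mm ajar at the start. I'll release, lift and move over the tray's near side.

Request:
servo_tool(
  moves=[
    [0.6,0,0,0,0,0,0],
    [0.6,0,0,0,0,0,0],
    [0.6,0,0,-0.03,0,0,0],
    [0.6,0,0,-0.045,0,0,0],
    [0.6,0,0,-0.045,0,0,0],
  ],
)

```text
t: 7.4
position: [0.5443, 0.0941, 0.2039]
tcp_rot: [-3.141, 0.031, 0.004]
force: [1.2, 0.5, -0.3]
grip_width: 0.0509
gripper_force: 0.0
```

Request:
servo_tool(
  moves=[
    [0,-0.016,0.039,0,0,0,0],
    [0,-0.016,0.039,0,0,0,0],
    [0,-0.016,0.039,0,0,0,0],
    [0,-0.016,0.038,0,0,0,0],
    [0,0,0,0,0,0,0],
  ],
)

```text
t: 7.9
position: [0.4768, -0.0627, 0.2032]
tcp_rot: [3.141, -0.04, -0.0]
force: [0.2, 0.6, 0.2]
grip_width: 0.0002
gripper_force: 0.0
```

```bash
cat >> h.py <<'E'
MO=np.array([.5545,-.1005]);MY=np.radians(-1.05)
MR=np.array([[np.cos(MY),-np.sin(MY)],[np.sin(MY),np.cos(MY)]])
def m2w(x,y,z):return np.append(MR@[x,y]+MO,z)
def w2m(p):return MR.T@(np.array(p[:2])-MO)
E
python3 - <<'E'
from h import *
np.set_printoptions(precision=4,suppress=True)
o=monitor.get_obs();print(o['t'],o['position'],o['tcp_rot'],o['joints'],o['grip_width'])
print('machine xy',w2m(o['position']))
w=snap('wrist','w5.png')
for r in optics.regions_of('board','wrist')[:4]:
    ys,xs=np.nonzero(r['mask']);print(r['conf'],xs.min(),xs.max(),ys.min(),ys.max())
im=w['pixels'][:,:,::-1].copy()
for z,c in [(.01,(0,255,0)),(.042,(0,0,255))]:
    P=np.array([proj(w,m2w(x,y,z)) for x,y in [(.09,.11),(-.01,.11),(-.01,-.04),(.09,-.04)]])
    print(z,P);cv2.polylines(im,[np.round(P).astype(int)],True,c)
P=np.array([proj(w,m2w(x,y,.066)) for x,y in [(.098,.118),(-.123,.118),(-.123,-.138),(.098,-.138)]]);cv2.polylines(im,[np.round(P).astype(int)],True,(255,0,0))
cv2.imwrite('pics/w5o.png',im)
E
```

```text
7.9 [ 0.4768 -0.0627  0.2032] [ 3.141  -0.0397 -0.0003] [-0.3669 -0.1335  2.0058 -0.0005  1.2693  1.2293] 0.00021031049612451016
machine xy [-0.0784  0.0363]
0.82 220 384 27 139
0.69 221 368 103 152
0.67 0 220 0 239
0.66 220 280 54 151
0.01 [[204.8665  23.9246]
 [210.7134 125.4414]
 [349.8379 124.3115]
 [354.2047  22.6155]]
0.042 [[196.5301  13.3738]
 [203.5249 126.0545]
 [357.1593 124.8086]
 [362.5174  11.9127]]
```

View pics/w5o.png

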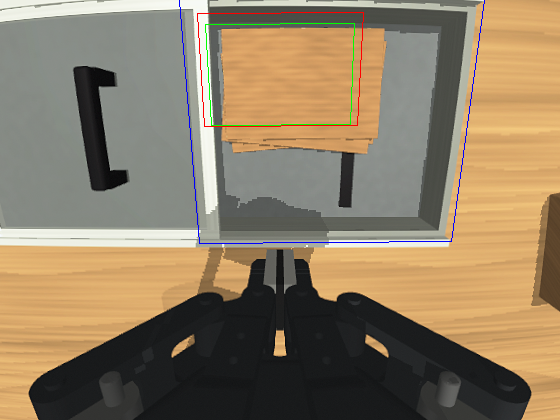

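The overlay fits the tray. The blanks sit about 20 mm right of and 10–30 mm nearer than the corner target, with near edges at rows 139–152. I'll descend with shut fingers on the near side.

Request:
servo_tool(
  moves=[
    [0,0,0,0.05,0,0,0],
    [0,0,0,0.05,0,0,0],
    [0,0,0,0.045,0,0,0],
    [0,0,0,0.035,0,0,0],
    [0,0,0,0,0,0,0],
  ],
)

```text
t: 8.5
position: [0.474, -0.0572, 0.0184]
tcp_rot: [-3.137, 0.029, 0.017]
force: [-0.5, 0.8, 0.2]
grip_width: 0.0004
gripper_force: 0.0
```

Request:
servo_tool(
  moves=[
    [0,0,0.006,0.005,0,0,0],
    [0,0.015,0,0,0,0,0],
    [0,0.01,0,0,0,0,0],
    [0,0.008,0,0,0,0,0],
    [0,0.008,0,0,0,0,0],
  ],
)

```text
t: 9.0
position: [0.5204, -0.0673, 0.0195]
tcp_rot: [3.141, -0.032, 0.003]
force: [-1.2, -0.3, -0.1]
grip_width: -0.0002
gripper_force: 0.4
```

Request:
servo_tool(
  moves=[
    [0,0.006,0,0,0,0,0],
    [0,0.005,0,0,0,0,0],
    [0,0.004,0,0,0,0,0],
    [0,0,0,0,0,0,0],
  ],
)

```text
t: 9.4
position: [0.5338, -0.0675, 0.0181]
tcp_rot: [3.141, -0.033, -0.002]
force: [-2.6, -0.6, 0.8]
grip_width: 0.0003
gripper_force: 1.8
```

Request:
servo_tool(
  moves=[
    [0,-0.025,0,0,0,0,0],
    [0,-0.015,0,0,0,0,0],
    [0,0,0,0.005,0,0,0],
    [0,0,0,0,0,0,0],
  ],
)

```text
t: 9.8
position: [0.4942, -0.0666, 0.0129]
tcp_rot: [-3.141, 0.033, -0.001]
force: [-0.2, 0.4, 1.1]
grip_width: -0.0002
gripper_force: 0.0
```

Request:
servo_tool(
  moves=[
    [0,0.012,0,0,0,0,0],
    [0,0.01,0,0,0,0,0],
    [0,0.008,0,0,0,0,0],
    [0,0.006,0,0,0,0,0],
    [0,0.004,0,0,0,0,0],
  ],
)

```text
t: 10.3
position: [0.5345, -0.0672, 0.0131]
tcp_rot: [-3.141, 0.032, 0.002]
force: [-7.7, 0.2, 3.8]
grip_width: 0.0002
gripper_force: 5.5
```

Request:
servo_tool(
  moves=[
    [0,0.002,0,0,0,0,0],
    [0,0.002,0,0,0,0,0],
    [0,0,0,0,0,0,0],
  ],
)

```text
t: 10.6
position: [0.5343, -0.067, 0.012]
tcp_rot: [-3.14, 0.031, 0.016]
force: [-14.7, -1.7, 7.4]
grip_width: 0.0003
gripper_force: 7.2
```

Request:
servo_tool(
  moves=[
    [0,-0.015,0,0,0,0,0],
    [0,0,0,-0.045,0,0,0],
    [0,0,0,-0.045,0,0,0],
    [0,0.02,0.032,0,0,0,0],
    [0,0.02,0.032,0,0,0,0],
  ],
)

```text
t: 11.1
position: [0.5643, -0.1331, 0.1066]
tcp_rot: [3.139, -0.03, 0.011]
force: [0.4, 1.0, -1.1]
grip_width: 0.0
gripper_force: 0.0
```

Request:
servo_tool(
  moves=[
    [0,0.02,0.032,0,0,0,0],
    [0,0.018,0.03,0,0,0,0],
    [0,0,0,0,0,0,-8.2],
    [0,0,0,0,0,0,-8.2],
    [0,0,0,0,0,0,-8.2],
  ],
)

```text
t: 11.6
position: [0.5991, -0.1955, 0.1034]
tcp_rot: [3.074, 0.645, 0.002]
force: [-0.9, 0.8, -0.1]
grip_width: 0.0002
gripper_force: 0.0
```

Request:
servo_tool(
  moves=[
    [0,0,0,0,0,0,-8.2],
    [0,0,0,0,0,0,-8.2],
    [0,0,0,0,0,0,-8.2],
    [0,0,0,0,0,0,-8.2],
    [0,0,0,0,0,0,-8.2],
  ],
)

```text
t: 12.1
position: [0.5991, -0.1951, 0.1035]
tcp_rot: [2.652, 1.681, 0.002]
force: [0.4, -0.2, 0.1]
grip_width: -0.0
gripper_force: 0.0
```

Request:
servo_tool(
  moves=[
    [0,0,0,0,0,0,-8.2],
    [0,0,0,0,0,0,-8.2],
    [0,0,0,0,0,0,-8.0],
    [0,0,0,0,0,0,0],
  ],
)

```text
t: 12.5
position: [0.599, -0.195, 0.1035]
tcp_rot: [2.244, 2.197, 0.001]
force: [0.1, 0.5, -1.5]
grip_width: -0.0002
gripper_force: 0.0
```

```bash
python3 - <<'E'
from h import *
np.set_printoptions(precision=4,suppress=True)
o=monitor.get_obs();print(o['t'],o['position'],R.from_rotvec(o['tcp_rot']).as_matrix(),w2m(o['position']),o['force'])
w=snap('wrist','w6.png')
im=w['pixels'][:,:,::-1].copy()
for z,c in [(.01,(0,255,0)),(.042,(0,0,255))]:
    P=np.array([proj(w,m2w(x,y,z)) for x,y in [(.09,.11),(-.01,.11),(-.01,-.04),(.09,-.04)]])
    cv2.polylines(im,[np.round(P).astype(int)],True,c)
cv2.imwrite('pics/w6o.png',im)
E
```

```text
12.5 [ 0.599  -0.195   0.1035] [[ 0.0213  0.9998  0.0014]
 [ 0.9998 -0.0213 -0.0006]
 [-0.0006  0.0014 -1.    ]] [ 0.0462 -0.0937] [ 0.1112  0.5394 -1.4951]
```

View pics/w6o.png

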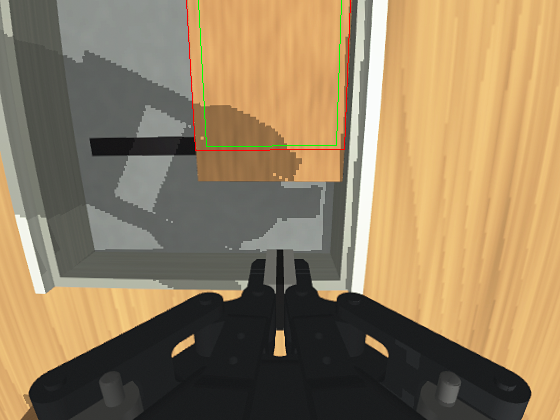

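The wrist picture shows the near edges aligned on the target line (column 197), with the stack about 20 mm too far right (edge at row 180). I'll descend on the right and push left.

Request:
servo_tool(
  moves=[
    [0,0,-0.006,0.045,0,0,0],
    [0,0,0,0.035,0,0,0],
    [0,0,0,0.008,0,0,0],
    [0,0,0,0,0,0,0],
  ],
)

```text
t: 12.95
position: [0.5917, -0.1943, 0.0141]
tcp_rot: [-2.244, -2.195, 0.001]
force: [-0.4, -0.3, 0.8]
grip_width: -0.0001
gripper_force: 0.0
```

Request:
servo_tool(
  moves=[
    [0,0.01,0,0.001,0,0,0],
    [0,0.01,0,0,0,0,0],
    [0,0.008,0,0,0,0,0],
    [0,0.007,0,0,0,0,0],
    [0,0.005,0,0,0,0,0],
  ],
)

```text
t: 13.45
position: [0.5948, -0.1549, 0.0163]
tcp_rot: [2.241, 2.196, 0.001]
force: [-0.3, -4.0, 5.8]
grip_width: -0.0003
gripper_force: 3.6
```

Request:
servo_tool(
  moves=[
    [0,0.002,0,0,0,0,0],
    [0,0.002,0,0,0,0,0],
    [0,0.001,0,0,0,0,0],
    [0,0,0,0,0,0,0],
  ],
)

```text
t: 13.85
position: [0.5948, -0.1523, 0.0163]
tcp_rot: [2.239, 2.194, -0.002]
force: [-1.5, -9.4, 4.2]
grip_width: 0.0
gripper_force: 6.6
```

Request:
servo_tool(
  moves=[
    [0,-0.012,0,0,0,0,0],
    [0,-0.004,0,0.003,0,0,0],
    [0,0,0,0.001,0,0,0],
    [0,0.008,0,0,0,0,0],
    [0,0.006,0,0,0,0,0],
  ],
)

```text
t: 14.35
position: [0.5931, -0.1521, 0.0101]
tcp_rot: [2.242, 2.199, -0.004]
force: [-4.9, -26.9, -1.6]
grip_width: -0.0001
gripper_force: 12.9
```

Request:
servo_tool(
  moves=[
    [0,0.002,0,0,0,0,0],
    [0,0.002,0,0,0,0,0],
    [0,0,0,0,0,0,0],
  ],
)

```text
t: 14.65
position: [0.5932, -0.1523, 0.0106]
tcp_rot: [2.237, 2.196, -0.01]
force: [-4.4, -22.7, -1.9]
grip_width: -0.0002
gripper_force: 11.0
```

Request:
servo_tool(
  moves=[
    [0,-0.015,0,0,0,0,0],
    [0,0,0,-0.045,0,0,0],
    [0,0,0,-0.05,0,0,0],
    [0,0.034,-0.03,0,0,0,0],
    [0,0.034,-0.03,0,0,0,0],
  ],
)

```text
t: 15.15
position: [0.5352, -0.0928, 0.1071]
tcp_rot: [2.243, 2.195, 0.004]
force: [0.9, 1.2, 0.2]
grip_width: 0.0003
gripper_force: 0.0
```

Request:
servo_tool(
  moves=[
    [0,0.032,-0.03,0,0,0,0],
    [0,0,0,0,0,0,8.2],
    [0,0,0,0,0,0,8.2],
    [0,0,0,0,0,0,8.2],
    [0,0,0,0,0,0,8.2],
  ],
)

```text
t: 15.65
position: [0.5046, -0.0596, 0.1048]
tcp_rot: [-2.776, -1.467, 0.001]
force: [-0.7, 0.5, 0.0]
grip_width: -0.0
gripper_force: 0.0
```

Request:
servo_tool(
  moves=[
    [0,0,0,0,0,0,8.2],
    [0,0,0,0,0,0,8.2],
    [0,0,0,0,0,0,8.2],
    [0,0,0,0,0,0,8.2],
    [0,0,0,0,0,0,8.2],
  ],
)

```text
t: 16.15
position: [0.5046, -0.0597, 0.1046]
tcp_rot: [-3.114, -0.402, 0.002]
force: [0.2, -0.4, 0.2]
grip_width: -0.0002
gripper_force: 0.0
```

Request:
servo_tool(
  moves=[
    [0,0,0,0,0,0,8.2],
    [0,0,0,0,0,0,8],
    [0,0,0,0,0,0,0],
  ],
)

```text
t: 16.45
position: [0.5046, -0.0599, 0.1047]
tcp_rot: [-3.14, 0.031, 0.002]
force: [-0.2, -0.1, -0.2]
grip_width: 0.0002
gripper_force: 0.0
```

Descend and do the second tap towards the far wall.

Request:
servo_tool(
  moves=[
    [0,0,0.005,0.045,0,0,0],
    [0,0,0,0.04,0,0,0],
    [0,0,0,0.007,0,0,0],
    [0,0,0,0,0,0,0],
  ],
)

```text
t: 16.85
position: [0.504, -0.065, 0.0124]
tcp_rot: [-3.14, 0.029, 0.005]
force: [0.1, 0.5, -0.1]
grip_width: 0.0002
gripper_force: 0.0
```

Request:
servo_tool(
  moves=[
    [0,0.01,0,0,0,0,0],
    [0,0.01,0,0,0,0,0],
    [0,0.008,0,0,0,0,0],
    [0,0.003,0,0,0,0,0],
    [0,0,0,0,0,0,0],
  ],
)

```text
t: 17.35
position: [0.5344, -0.0662, 0.0129]
tcp_rot: [-3.141, 0.031, 0.01]
force: [-8.7, -1.8, 4.1]
grip_width: 0.0001
gripper_force: 4.3
```

Request:
servo_tool(
  moves=[
    [0,0.003,0,0,0,0,0],
    [0,0,0,0,0,0,0],
    [0,-0.02,0,0,0,0,0],
    [0,-0.015,0,0,0,0,0],
    [0,0,0,-0.045,0,0,0],
  ],
)

```text
t: 17.85
position: [0.4982, -0.0638, 0.0533]
tcp_rot: [-3.137, 0.033, 0.021]
force: [-0.3, 0.0, 0.3]
grip_width: -0.0001
gripper_force: 0.0
```

Request:
servo_tool(
  moves=[
    [0,-0.02,0.015,-0.045,0,0,0],
    [0,-0.02,0.015,-0.045,0,0,0],
    [0,0,0.015,-0.02,0,0,0],
    [0,0,0,0,0,0,0],
  ],
)

```text
t: 18.25
position: [0.4671, -0.1115, 0.1707]
tcp_rot: [3.137, -0.035, 0.014]
force: [-0.3, 0.1, -0.4]
grip_width: -0.0
gripper_force: 0.0
```

```bash
python3 - <<'E'
from h import *
np.set_printoptions(precision=4,suppress=True)
o=monitor.get_obs();print(o['t'],o['position'],w2m(o['position']))
w=snap('wrist','w7.png')
P=np.array([[proj(w,m2w(x,y,z)) for x,y in [(.09,.11),(-.01,.11),(-.01,-.04),(.09,-.04)]] for z in (.01,.042)]);print(P)
c=P.reshape(-1,2);x0,y0=np.maximum(c.min(0)-25,0).astype(int);x1,y1=(c.max(0)+25).astype(int)
im=w['pixels'][y0:y1,x0:x1,::-1];f=min(800/im.shape[1],600/im.shape[0]);cv2.imwrite('pics/w7c.png',cv2.resize(im,None,fx=f,fy=f,interpolation=2));print(x0,y0,f)
E
```

```text
18.25 [ 0.4671 -0.1115  0.1707] [-0.0872 -0.0126]
[[[143.0334   6.8207]
  [152.9139 119.0326]
  [306.6928 117.1833]
  [308.2048   3.1649]]

 [[126.5268  -6.9619]
  [138.4408 118.7274]
  [310.0442 116.5165]
  [311.9788 -11.8048]]]
101 0 3.404255319148936
```

View pics/w7c.png

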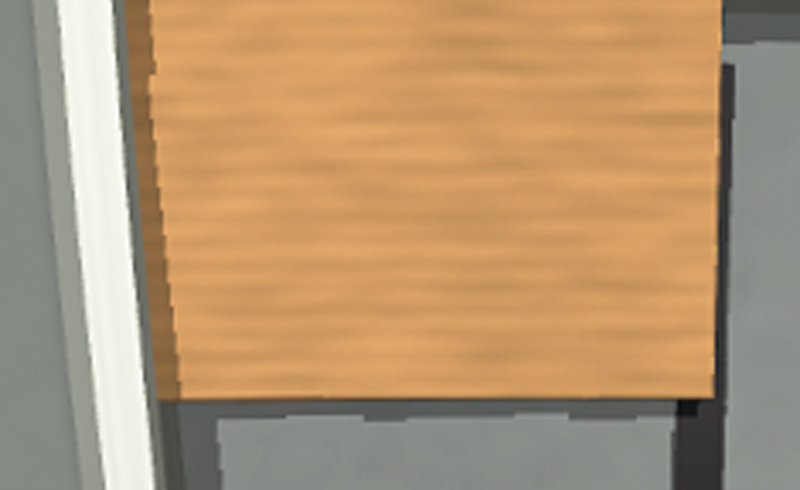

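The crop shows a single clean outline. The near edge is at row 117.5 and the right edge at column 311, both within a pixel of the flush prediction, and no lower blank sticks out. Now I'll go back to the handle.

Request:
servo_tool(
  moves=[
    [0.6,0.0152,-0.0406,0,0,0,0],
    [0.6,0.0152,-0.0406,0,0,0,0],
    [0.6,0.0152,-0.0406,0,0,0,0],
    [0.6,0.0152,-0.0406,0,0,0,0],
    [0.6,0.0152,-0.0406,0,0,0,0],
  ],
)

```text
t: 18.8
position: [0.5439, 0.095, 0.1634]
tcp_rot: [-3.141, 0.031, 0.006]
force: [0.2, -1.3, 0.0]
grip_width: 0.0512
gripper_force: 0.0
```

Request:
servo_tool(
  moves=[
    [0.6,0,0,0,0,0,0],
    [0.6,0,0,0,0,0,0],
  ],
)

```text
t: 19.0
position: [0.5435, 0.0937, 0.1636]
tcp_rot: [3.141, -0.028, -0.006]
force: [-0.2, -0.0, 0.7]
grip_width: 0.0513
gripper_force: 0.0
```

```bash
python3 - <<'E'
from h import *
np.set_printoptions(precision=4,suppress=True)
o=monitor.get_obs();print(o['t'],o['position'],o['tcp_rot'],o['grip_width'])
w=snap('wrist','w8.png')
print([(np.array(x['position']),round(x['conf'],2)) for x in optics.landmark_of('guard_handle','wrist')[:1]])
g=(w['pixels'].max(2)<38)
for r in (120,150,180,210):
    xs=np.nonzero(g[r,230:330])[0]+230
    if len(xs):print(r,xs.min(),xs.max(),onz(w,xs.mean(),r,.102))
E
```

```text
19.0 [0.5435 0.0937 0.1636] [ 3.1414 -0.0283 -0.006 ] 0.05134714051030976
[(array([0.5435, 0.0924, 0.0923]), 0.59)]
150 277 294 [0.5971 0.0886 0.102 ]
180 276 294 [0.5768 0.0892 0.102 ]
210 276 293 [0.5554 0.0901 0.102 ]
```

Request:
servo_tool(
  moves=[
    [0.6,0.002,0.003,0.04,0,0,0],
    [0.6,0,0,0.03,0,0,0],
    [0.6,0,0,0.01,0,0,0],
    [0,0,0,0,0,0,0],
    [0,0,0,0,0,0,0],
  ],
)

```text
t: 19.6
position: [0.5473, 0.0887, 0.0869]
tcp_rot: [3.141, -0.034, 0.003]
force: [0.6, 0.8, -0.5]
grip_width: 0.0231
gripper_force: 0.0
```

Request:
servo_tool(
  moves=[
    [0,0,0,0,0,0,0],
    [0,0,0,0,0,0,0],
    [0,0,0,0,0,0,0],
  ],
)

```text
t: 19.9
position: [0.5478, 0.089, 0.0877]
tcp_rot: [3.141, -0.033, 0.005]
force: [-1.0, -2.1, 6.7]
grip_width: 0.013
gripper_force: 28.3
```

Request:
servo_tool(
  moves=[
    [0,0,0.015,0,0,0,0],
    [0,0,0.03,0,0,0,0],
    [0,0,0.03,0,0,0,0],
    [0,0,0.03,0,0,0,0],
    [0,0,0.03,0,0,0,0],
  ],
)

```text
t: 20.4
position: [0.5443, -0.0464, 0.0876]
tcp_rot: [-3.141, 0.033, -0.003]
force: [-1.7, 2.7, 7.8]
grip_width: 0.0132
gripper_force: 28.4
```

Request:
servo_tool(
  moves=[
    [0,0,0.03,0,0,0,0],
    [0,0,0.025,0,0,0,0],
    [0,0,0.015,0,0,0,0],
    [0,0,0.01,0,0,0,0],
    [0,0,0,0,0,0,0],
  ],
)

```text
t: 20.9
position: [0.5423, -0.1277, 0.0876]
tcp_rot: [3.14, -0.035, 0.0]
force: [-6.6, -1.0, 8.4]
grip_width: 0.013
gripper_force: 28.7
```

Request:
servo_tool(
  moves=[
    [0,0,0.004,0,0,0,0],
    [0,0,0.004,0,0,0,0],
    [0,0,0,0,0,0,0],
  ],
)

```text
t: 21.2
position: [0.5421, -0.1345, 0.0876]
tcp_rot: [3.14, -0.033, 0.0]
force: [-4.8, -1.9, 8.6]
grip_width: 0.013
gripper_force: 28.7
```

Request:
servo_tool(
  moves=[
    [0,0,0.003,0,0,0,0],
    [0,0,0.003,0,0,0,0],
    [0,0,0.002,0,0,0,0],
    [0,0,0,0,0,0,0],
  ],
)

```text
t: 21.6
position: [0.5419, -0.1399, 0.0876]
tcp_rot: [-3.137, 0.033, 0.0]
force: [-5.6, 9.3, 12.8]
grip_width: 0.013
gripper_force: 29.1
```

Request:
servo_tool(
  moves=[
    [0,0,0.003,0,0,0,0],
    [0,0,0,0,0,0,0],
  ],
)

```text
t: 21.8
position: [0.5419, -0.14, 0.0876]
tcp_rot: [-3.132, 0.034, 0.001]
force: [-4.6, 20.2, 15.5]
grip_width: 0.0132
gripper_force: 29.5
```

The force climbs while the position holds, so the end stop is reached after 230 mm of travel. I'll relieve, release and retreat.

Request:
servo_tool(
  moves=[
    [0,0,-0.003,0,0,0,0],
    [0.6,0,0,0,0,0,0],
    [0.6,0,0,0,0,0,0],
    [0.6,0,0,-0.03,0,0,0],
    [0.6,0,0,-0.05,0,0,0],
  ],
)

```text
t: 22.3
position: [0.539, -0.1408, 0.1625]
tcp_rot: [-3.138, 0.033, 0.012]
force: [1.7, 0.1, -1.3]
grip_width: 0.051
gripper_force: 0.0
```

Request:
servo_tool(
  moves=[
    [0.6,-0.03,0,-0.04,0,0,0],
    [0.6,-0.03,0,-0.04,0,0,0],
    [0.6,-0.03,0,0,0,0,0],
    [0.6,0,0,0,0,0,0],
  ],
)

```text
t: 22.7
position: [0.4502, -0.1401, 0.2469]
tcp_rot: [3.14, -0.035, 0.004]
force: [-0.1, 0.5, -0.0]
grip_width: 0.0514
gripper_force: 0.0
```

```bash
python3 - <<'E'
from h import *
np.set_printoptions(precision=4,suppress=True)
o=monitor.get_obs();print(o['t'],o['position'],o['force'])
w=snap('wrist','w9.png')
P=np.array([[proj(w,m2w(x,y,z)) for x,y in [(.09,.11),(-.01,.11),(-.01,-.04),(.09,-.04)]] for z in (.01,.042)]);print(P)
for c in ['wrist','top','scene']:
    if c!='wrist':snap(c)
    print(c,[(l,np.array(x['position'])) for l in ['guard_handle','carton','tape_roll','spray_can'] for x in optics.landmark_of(l,c)[:1]])
E
```

```text
22.7 [ 0.4502 -0.1401  0.2469] [-0.1119  0.4667 -0.0481]
[[[145.5281  14.423 ]
  [153.5513 104.7738]
  [277.5659 102.8539]
  [276.9853  10.879 ]]

 [[132.7843   4.556 ]
  [142.1084 103.4367]
  [277.4059 101.1856]
  [276.7593   0.1332]]]
wrist [('guard_handle', array([ 0.5373, -0.14  ,  0.0956])), ('carton', array([ 0.5382, -0.1386,  0.0944])), ('spray_can', array([ 0.6061, -0.4319, -0.0023]))]
top [('guard_handle', array([ 0.5415, -0.1396,  0.0935])), ('carton', array([ 0.3962, -0.5101, -0.0011])), ('tape_roll', array([ 0.3712,  0.5228, -0.0014])), ('spray_can', array([ 0.6049, -0.4326, -0.0012]))]
scene [('guard_handle', array([ 0.5409, -0.1389,  0.0937])), ('carton', array([ 0.3992, -0.5074,  0.0001])), ('tape_roll', array([0.3689, 0.5244, 0.0005]))]
```

View pics/w9.png

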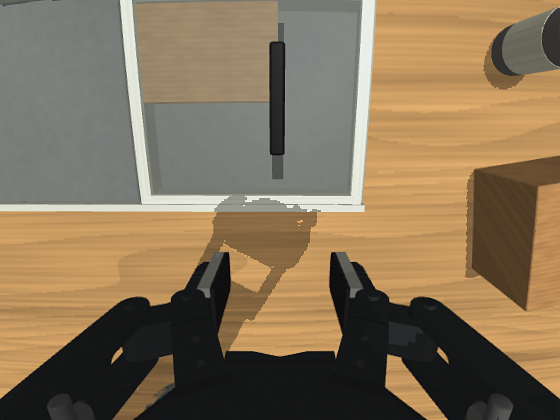

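The picture shows the guard shut on the right wall (frame at column 365). The blanks lie square in the corner (near edge at row 102, right edge at column 277, as predicted), and the bystanders have not moved.

```bash
python3 -c "
from workcell import ticket
print(ticket.finish_job())"
```

```text
the job is handed in; nothing more can be done
None
```

The job is handed in at about 23 s: guard slid open to its stop, all four blanks tapped flush and square into the far left corner (edges within about 1 px of the predicted position), guard slid fully shut, and carton, tape roll and bottle unmoved; the one rough moment was a 76 N wrist-force peak when the guard hit its open stop (under the 120 N limit; whether the 40 N arm/body limit covers the fingers' grip I can't tell).

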